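Walk the vial block round until its bare face seats on the chiller's cold plate

ROBOT

A 6-joint arm with a two-finger parallel gripper is mounted at the origin on a cart in front of the work surface, level with it; the furniture and walls round the work are solid. World frame = base frame: x ahead of the robot, y to its left, z up, the work surface at z = 0. Lengths are in m, angles in degrees, forces in N, time in s.
With the tool pointing down it reaches from about 0.4 to 0.825 m from the base axis. Payload 7 kg.
Tool frame: the origin (TCP) lies between the finger pads; the fingertips stand 11 mm ahead of it and the grasp point (between the pads) lies 8 mm behind it (r.tcp_to_tips is the distance from the TCP to the fingertips, in m); x points along the fingers, y is the direction in which the jaws open and shut, and the axes are right-handed (so a half turn about x gives the same grasp; the last joint's range is limited). The gripper opens to 88 mm and grips with 3 to 60 N. Pads are 19 mm wide; open, the fingers measure 130 mm over their backs; the gripper's body (78 mm by 193 mm) begins 47 mm behind the grasp point.
Start: joints at [-58.78, 20.546, 0.682, 0, -70.136, -16.507], TCP at [0.171, -0.653, 0.238] pointing down, gripper open.
Joint ranges: [-176.03, 176.03], [-82.01, 121.73], [-58.28, 71.71], [-173.87, 95.51], [-174.79, -0.11], [-173.66, 173.66]. Speed limits (degrees/s): [136.94, 136.94, 172.46, 180, 180, 180].

INTERFACE

Orientations are given as [roll, pitch, yaw] about the fixed x, y, z axes, in that order (R = Rz(yaw) Ry(pitch) Rx(roll)).
In Python, from plant import r gives the robot as it stands.
- The arm moves only by the tool arm_command, never from a script. Its argument "plan" is a list of rows, each an object of numbers: "dx", "dy", "dz": the shift along the tool's x, y, z each as a share of 0.02 m, from -1 to 1; "wx", "wy", "wz": the turn, a rotation vector about the tool's x, y, z each as a share of 0.08 rad, from -1 to 1. In form: [{"dx": .., "dy": .., "dz": .., "wx": .., "wy": .., "wz": ..}, ...]. A call has 1 to 20 rows; each row shifts and turns the pose as measured when the row begins, along the tool's axes as they then stand; what a row does not reach is not made up. A row lasts 1/12 s, in which the tool goes at most 41.7 mm and 7.16 degrees, less where a joint would pass 70% of its speed; a pose out of reach is approached as far as the arm can. A call with a number of a shift or a turn outside -1 to 1 is refused whole. A call with a gripper value outside its range is refused whole. "fingers" is the closure, from -1 (fully open) to 1 (shut), so that 0 is half open, set as the call begins (left out, the last holds). The fingers move at their own pace and stop on an object; "force" is the grip in N (left out, the last holds). Time passes only in rows, so rows that do not move let the fingers close. It gives the time, the measured TCP pose, the force and the opening at its end, in the units of the state.
- r.get_state(): the state, without advancing time (a new reading comes with each control period).
- r.capture(name): name is "side" or "top"; returns (picture, depth): 384x512x3 uint8, red, green, blue; 384x512 float32, m along the optical axis (not along the pixel's ray), 0 where there is no reading.
- r.camera_model(name): a dict with "vertical_fov" (degrees; the focal length in pixels is half the picture's height over the tangent of half this angle, whatever the lens; pixels are square), "cx", "cy" (the principal point, pixels), "R" (3x3) and "t" (3): a world point X has camera coordinates R X + t. Camera axes: x right, y down, z forward; pixel columns grow to the right and rows downward; lengths in m; the calibration is good to about 2 mm. A picture is of the moment at which its call begins. camera_model takes no time and is no camera call.
- r.close_job(): hands the job in, once; it reports no verdict.
Trained networks look in the newest picture that a camera, given by its name, has taken for a name from the list of things; names that differ only in an ending like _2 or _b are one class to them, and where a whole thing is asked for, a point or a joint stands for the part that bears it (a point fixed in the world has none). Each returns a list of dicts, best first, with "score" (0 to 1); they miss things now and then, are a little off and sometimes report something else, mostly with a low value. They report only what shows in the picture. A call takes as long as a camera call.
- r.cut_out(camera, query): "mask" (384x512 bool, what is visible of it) and "bbox" ([left, top, width, height] in pixels, round what is visible of it).
- r.spot_point(camera, query): "centre" ([column, row] in pixels: a listed point, or the origin of a listed thing).
The state is a dict: "time_s": time; "joints": joint angles; "qd": joint speeds; "joint_torque": joint torques, N m; "tcp_pos": TCP position; "eef_rot": TCP orientation; "contact_force": force on the tool from outside, world axes, zero at the start; "moment": the same for the moment, N m; "gripper_width": finger opening in m.
Only numpy, scipy, OpenCV 4.12 (cv2) and the standard library are available. Lean on these libraries where they do the work, as an engineer would, in place of code of your own. Each camera call takes 0.05 s, during which the arm holds its last target.

TASK

The insulated vial block has been set down askew in front of the small bench chiller, and it is too heavy and too wide to pick up. With the fingertips or the outside of the fingers only, nudge it round with gentle pushes on alternate corners, without gripping, lifting or tipping it, until its one bare metal face looks at the chiller's upright cold plate and sits flush and centred on it with both sprung brass sensor buttons pushed in. Then take the hand away and leave it there, with all four vials still down in their wells and the bottles, jar and beaker round about not moved.

Things in the scene. Friction and masses are not known exactly. Their poses are not given: they have to be found in the camera images.
- block: Vial block, 0.8 kg, loose: aluminium, 96 mm (its x) by 102 mm (its y), 54 mm high, 3 x 3 round wells on top, on four white glide feet at x +-34, y +-36 mm. Origin: centre of its underside, on the worktop. x points out of its bare metal face (at +48 mm); the back (x = -48 mm) and both ends (y = +-51 mm) wear a firm black jacket that may be pushed. Slides under 3 to 7 N; pushed off-centre it turns.
- bare_face (a point): Centre of the block's bare metal face, 40 mm above the worktop; axes as the block's. At the start the block is 5 to 11 cm short of its place and this face looks 25 to 60 degrees clockwise (seen from above) of where it should.
- chiller: Bench chiller, fixed: white box 140 mm wide, 94 mm high, 114 mm deep. Origin: centre of its underside, on the worktop. x points from its cold plate back into the housing (the way to push the block). The upright aluminium cold plate, 122 mm wide, is the plane x = -52 mm. Block home: its origin at x = -100 mm, y = 0 here, its x axis along this x.
- plate (a point): Centre of the cold plate's front surface, 40 mm above the worktop; axes as the chiller's.
- sensor_left (a joint): Sprung brass sensor button in the cold plate, at y = +35 mm of the chiller, 40 mm up: 0 = out (stands 4 mm proud of the plate), 0.004 m = pushed in flush. Spring under 0.5 N.
- sensor_right (a joint): The same button at y = -35 mm.
- vial_a: Sample vial with black screw cap, 23 mm wide, 52 mm tall, standing loose in a well of the block 36 mm deep; its top stands 16 mm above the block (70 mm above the worktop). Origin: centre of its underside, 18 mm above the block's.
- vial_b: Sample vial with white screw cap, 23 mm wide, 52 mm tall, standing loose in a well of the block 36 mm deep; its top stands 16 mm above the block (70 mm above the worktop). Origin: centre of its underside, 18 mm above the block's.
- vial_c: Sample vial with black screw cap, 23 mm wide, 52 mm tall, standing loose in a well of the block 36 mm deep; its top stands 16 mm above the block (70 mm above the worktop). Origin: centre of its underside, 18 mm above the block's.
- vial_d: Sample vial with black screw cap, 23 mm wide, 52 mm tall, standing loose in a well of the block 36 mm deep; its top stands 16 mm above the block (70 mm above the worktop). Origin: centre of its underside, 18 mm above the block's.
- red_buffer: Bystander: bottle with a red cap, 42 mm wide, 80 mm tall, by the water bath. Origin: centre of its underside.
- blue_buffer: Bystander: bottle with a blue cap, 42 mm wide, 80 mm tall, by the water bath. Origin: centre of its underside.
- beaker: Bystander: small clear beaker, 54 mm wide, 70 mm tall, to the right of the chiller. Origin: centre of its underside.
- amber_jar: Bystander: brown jar with a black cap, 52 mm wide, 66 mm tall, behind the chiller. Origin: centre of its underside.

How it is judged (in metres and radians):
At the end, for the whole second after the job is handed in: The block stands flat and still with its bare face flush on the cold plate (gap under 4 mm, within 0.06 rad of square), centred within 18 mm of the plate's middle, both sensor buttons pushed in by more than 2.5 mm, and all four vials down in their wells (within 8 mm) (value of joint each of sensor_left, sensor_right above 0.0025 m and x of bare_face in the frame of plate above -0.004 m and y of bare_face in the frame of plate between -0.018 and 0.018 m and angle between the x axis of block and the x axis of chiller, either way round below 0.06 rad and angle between block's own z axis and vertical below 0.04 rad and height (world z) of block below 0.004 m and linear speed of block below 0.01 m/s and angular speed of block below 0.05 rad/s and z of each of vial_a, vial_b, vial_c, vial_d in the frame of block below 0.026 m); the robot touches nothing.
It fails at once if the block is lifted off the worktop (more than 10 mm) or tipped (more than 0.15 rad) (height (world z) of block above 0.01 m or angle between block's own z axis and vertical above 0.15 rad).
It fails at once if the block is struck or shot along (faster than 0.35 m/s) (linear speed of block above 0.35 m/s).
It fails at once if a vial is lifted more than 15 mm in its well (z of any of vial_a, vial_b, vial_c, vial_d in the frame of block above 0.033 m).
It fails at once if a bottle, the jar or the beaker is moved more than 20 mm (distance of any of red_buffer, blue_buffer, beaker, amber_jar from where it was at the start of the episode above 0.02 m).
It also fails if it takes over 72 s, if anything falls off the work surface, if the arm or the gripper's body presses on something with over 40 N, if the wrist force passes 120 N, or if a joint passes its speed limit or range.

## Working session

There is one attempt and no reset: what is moved stays moved. The work goes in short steps, Python scripts to look and compute and a tool call to move; the robot and the scene stay as the last step left them, time stands still between calls to the robot, and variables do not carry over. Pictures are saved under pics/ and viewed, and the job is handed in when it is done.

Besides the shell and the picture viewer there is one more tool, called after "Call:" as a command line: name --argument value ..., lists and objects as JSON in quotes. arm_command: Moves the arm, as the interface text tells. Shift numbers are shares of 0.02 m and turn numbers shares of 0.08 rad, none past 1 either way. Its arguments: {"type":"object","properties":{"plan":{"type":"array","items":{"type":"object","properties":{"dx":{"type":"number"},"dy":{"type":"number"},"dz":{"type":"number"},"wx":{"type":"number"},"wy":{"type":"number"},"wz":{"type":"number"}}}},"fingers":{"type":"number"},"force":{"type":"number"}},"required":["plan"]}

```bash
ls; mkdir -p pics
cat > h.py <<'E'
from plant import r
import numpy as np, cv2
def cam(n):
    m=r.camera_model(n); f=192/np.tan(np.radians(m['vertical_fov'])/2)
    return f,m['cx'],m['cy'],np.array(m['R']),np.array(m['t'])
def ray(n,u,v,z):
    f,cx,cy,R,t=cam(n); d=R.T@np.array([(u-cx)/f,(v-cy)/f,1]); o=-R.T@t
    s=(z-o[2])/d[2]; return o+s*d
def proj(n,X):
    f,cx,cy,R,t=cam(n); c=R@np.asarray(X)+t; return [cx+f*c[0]/c[2],cy+f*c[1]/c[2]]
def cloud(n,D):
    f,cx,cy,R,t=cam(n); v,u=np.mgrid[:384,:512]
    P=np.stack([(u-cx)/f*D,(v-cy)/f*D,D],-1); return (P-t)@R
def save(im,name,s=1.5):
    cv2.imwrite('pics/'+name,cv2.resize(im[:,:,::-1],None,fx=s,fy=s))
E
python3 - <<'E'
from h import *
for n in('top','side'):
    im,D=r.capture(n); save(im,n+'0.png'); np.save(n+'0.npy',D); np.save(n+'0i.npy',im)
    print(n,r.camera_model(n))
print(r.get_state())
E
```

```text
pics
top {'vertical_fov': 48.01740031110708, 'cx': 258.4044258567838, 'cy': 187.02366225799676, 'R': array([[-0.00462773, -0.99985452, -0.01641695],
       [-0.99557293,  0.0061479 , -0.093791  ],
       [ 0.09387829,  0.01591023, -0.99545654]]), 't': array([-0.38263483,  0.46020349,  1.02594782])}
side {'vertical_fov': 46.96435042100326, 'cx': 256.19472479908495, 'cy': 201.08240494619585, 'R': array([[ 0.99973619,  0.01780547,  0.01450947],
       [ 0.02253773, -0.63866874, -0.76915167],
       [-0.00442836,  0.76927577, -0.63890155]]), 't': array([-0.45395352, -0.20722467,  1.27909641])}
{'time_s': 0.1, 'joints': array([-5.87818289e+01,  2.05884985e+01,  6.39586993e-01, -1.74429526e-02,
       -7.01373540e+01, -1.65066626e+01]), 'qd': array([ 0.00713332, -0.00873431,  0.16700703,  0.05265114,  0.00213458,
       -0.05836126]), 'joint_torque': array([ 8.60706477e-04, -5.84168351e+01,  2.93750721e+01,  7.01558501e+00,
        1.01112068e-02, -5.06882736e-05]), 'tcp_pos': array([ 0.17127974, -0.65246856,  0.23670841]), 'eef_rot': array([ 95.74502506,  89.91218928, 110.45059463]), 'contact_force': array([-0.69504264,  0.14227707,  1.11590442]), 'moment': array([-0.03896075,  0.02576341,  0.03750995]), 'gripper_width': 0.08751687356835132}
```

View pics/top0.png

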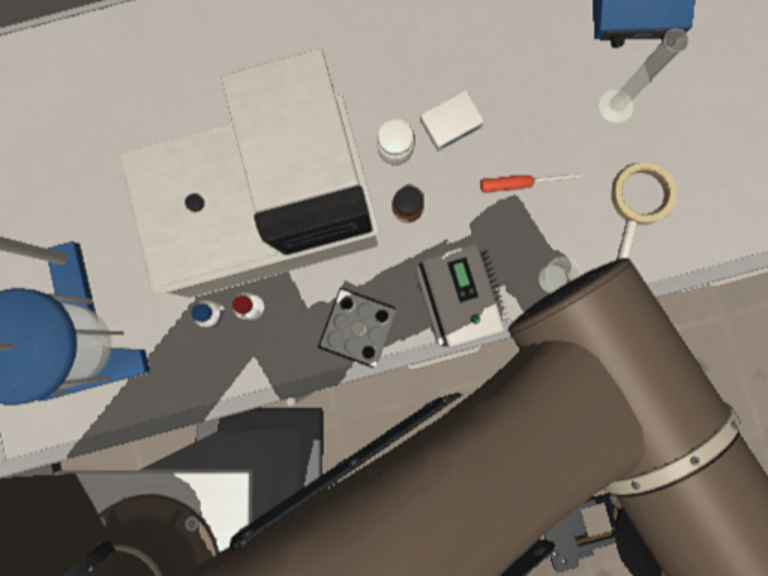

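View pics/side0.png

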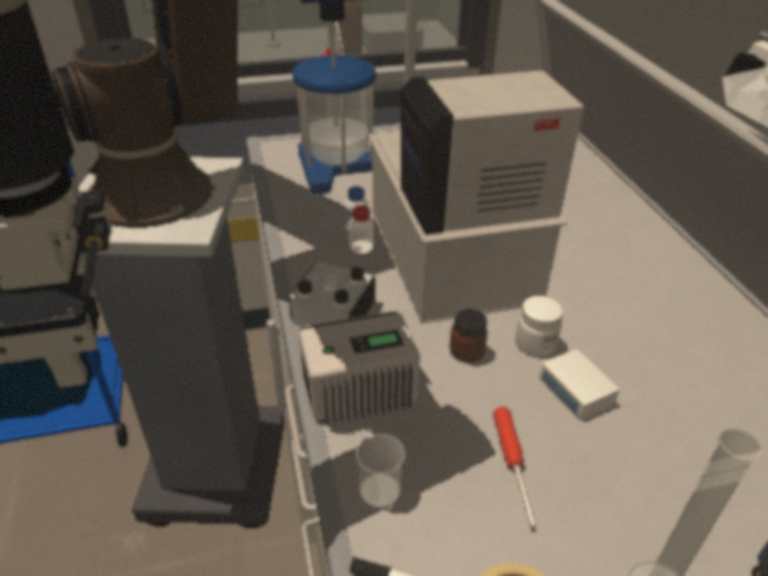

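```bash
cat > m.py <<'E'
from h import *
import sys
def rect(n,q,z0,z1,D,im=None):
    ms=r.cut_out(n,q)
    if not ms: print(q,'none');return
    P=cloud(n,D); m=ms[0]['mask']&(D>0)
    z=P[...,2]; k=m&(z>z0)&(z<z1)
    pts=P[k][:,:2].astype(np.float32)
    print(q,ms[0]['score'],k.sum(),'medz',np.median(z[m]),np.median(z[k]))
    (c,s,a)=cv2.minAreaRect(pts); print('  rect c',c,'size',s,'ang',a); print(cv2.boxPoints((c,s,a)).round(4).tolist())
    return pts
E
python3 - <<'E'
from m import *
r.capture('side')
im,D=r.capture('top')
p=rect('top','block',0.045,0.061,D); q=rect('top','chiller',0.085,0.103,D)
P=cloud('top',D)
for n in ('vial_a','red_buffer','blue_buffer','beaker','amber_jar','bare_face','plate','block','chiller'):
    for c in ('top','side'):
        o=r.spot_point(c,n); 
        z={'vial_a':.018,'bare_face':.04,'plate':.04}.get(n,0)
        print(c,n,[(round(x['score'],2),ray(c,*x['centre'],z)[:2].round(4).tolist()) for x in o][:4])
# fine crop
big=cv2.resize(im[150:260,190:360],None,fx=4.5,fy=4.5,interpolation=cv2.INTER_CUBIC); cv2.imwrite('pics/crop.png',big[:,:,::-1])
print(P[215:217,230:245,2].round(3))
E
```

```text
block 0.76 1029 medz 0.05128322262769229 0.052611624560883107
  rect c (0.3817165195941925, -0.33730047941207886) size (0.0953560471534729, 0.10153988748788834) ang 69.61052703857422
[[0.3174999952316284, -0.364300012588501], [0.41269999742507935, -0.39969998598098755], [0.44589999318122864, -0.31029999256134033], [0.3506999909877777, -0.27489998936653137]]
chiller 0.87 2497 medz 0.09076217696148002 0.09104698449119385
  rect c (0.42687034606933594, -0.4931761622428894) size (0.13866457343101501, 0.09985002875328064) ang 16.36168670654297
[[0.34630000591278076, -0.46480000019073486], [0.37439998984336853, -0.5605999827384949], [0.5074999928474426, -0.5214999914169312], [0.47929999232292175, -0.42570000886917114]]
top vial_a [(0.59, [0.3754, -0.3303]), (0.58, [0.4208, -0.3155]), (0.46, [0.4018, -0.3762]), (0.44, [0.3401, -0.3579])]
side vial_a [(0.68, [0.3964, -0.3795]), (0.6, [0.3693, -0.3339]), (0.53, [0.3422, -0.3472]), (0.42, [0.4173, -0.3104])]
top red_buffer [(0.82, [0.4142, -0.1722])]
side red_buffer [(0.87, [0.4202, -0.1564])]
top blue_buffer [(0.8, [0.4045, -0.0964])]
side blue_buffer [(0.5, [0.4035, -0.0753]), (0.46, [0.3445, -0.3226])]
top beaker [(0.9, [0.455, -0.6647])]
side beaker [(0.73, [0.3588, -0.3329]), (0.67, [0.4613, -0.6501]), (0.3, [0.5838, -0.4139])]
top amber_jar [(0.57, [0.5806, -0.4202])]
side amber_jar [(0.81, [0.5857, -0.4135])]
top bare_face [(0.66, [0.3675, -0.3808]), (0.64, [0.4133, -0.4466])]
side bare_face [(0.89, [0.3619, -0.3756])]
top plate [(0.56, [0.4093, -0.4424])]
side plate []
top block [(0.91, [0.387, -0.3447]), (0.67, [0.3395, -0.3564])]
side block [(0.84, [0.3811, -0.3349])]
top chiller [(0.7, [0.4294, -0.4922])]
side chiller [(0.95, [0.426, -0.4952])]
[[0.017 0.02  0.054 0.053 0.054 1.058 0.068 0.066 0.07  0.068 0.072 0.064
  0.016 0.051 0.054]
 [0.019 0.018 0.058 0.053 0.051 0.068 0.071 0.072 0.069 0.07  0.071 0.067
  0.052 0.055 0.055]]
```

View pics/crop.png

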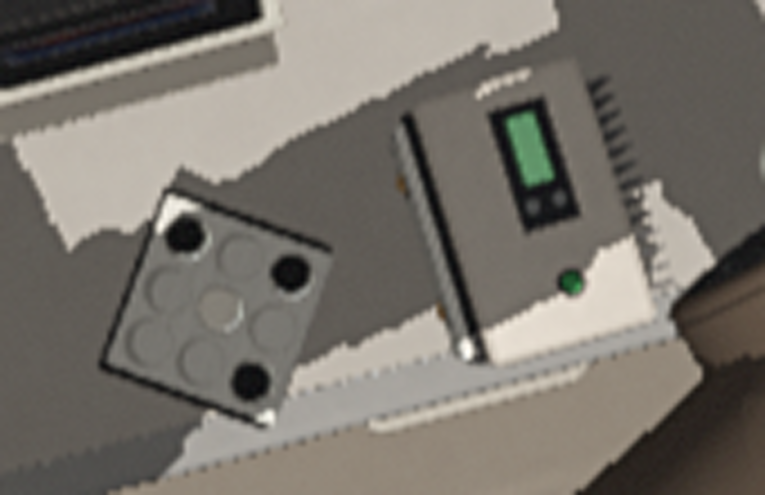

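```bash
cat >> h.py <<'E'
from scipy.spatial.transform import Rotation as Ro
C=np.array([.4269,-.4935]); cx_=np.array([.2816,-.9595]); cx_/=np.linalg.norm(cx_); cy_=np.array([-cx_[1],cx_[0]])
def toch(p): d=np.asarray(p)[:2]-C; return np.array([d@cx_,d@cy_])
def toworld(p): return C+p[0]*cx_+p[1]*cy_
def pose():
    s=r.get_state(); M=Ro.from_euler('xyz',s['eef_rot'],degrees=True).as_matrix(); return s,s['tcp_pos'],M
E
python3 - <<'E'
from h import *
s,p,M=pose(); print(M.round(3)); print(toch(p))
D=np.load('top0.npy'); P=cloud('top',D)
# height map
for u,v in [(250,163),(240,165),(225,168),(200,175),(160,185),(245,140),(252,150)]:
    print(u,v,P[v,u].round(3))
print('cp',[toworld((x,0)).round(4).tolist() for x in(-.1,-.148)])
# desired orientation: x down, y=+-cy_
for sg in(1,-1):
    y=np.r_[sg*cy_,0]; x=np.array([0,0,-1.]); R=np.stack([x,y,np.cross(x,y)],1)
    print(sg,Ro.from_matrix(M.T@R).as_rotvec(degrees=True))
E
```

```text
[[-0.    -0.254  0.967]
 [ 0.     0.967  0.254]
 [-1.     0.    -0.   ]]
[ 0.0809439  -0.29004375]
250 163 [ 0.514 -0.366  0.04 ]
240 165 [ 0.507 -0.343  0.055]
225 168 [ 0.498 -0.309  0.069]
200 175 [ 0.482 -0.251  0.068]
160 185 [ 0.458 -0.161  0.08 ]
245 140 [ 0.513 -0.367  0.317]
252 150 [ 0.553 -0.369 -0.003]
cp [[0.3987, -0.3975], [0.3852, -0.3515]]
1 [ 8.83574888e+01 -1.65123852e-03 -4.35884138e-04]
-1 [-9.16425112e+01  4.39311890e-04 -1.66422370e-03]
```

Call:
arm_command --plan '[{"wx": -1},{"wx": -1},{"wx": -1},{"wx": -1},{"wx": -1},{"wx": -1},{"wx": -1},{"wx": -1},{"wx": -1},{"wx": -1},{"wx": -1},{"wx": -1},{"wx": -1},{"wx": -1},{"wx": -1},{"wx": -1},{"wx": -1},{"wx": -1},{"wx": -1},{"wx": -1}]' --fingers -0.2

```text
schema error: expected keys dx, dy, dz, wx, wy, wz
```

```bash
cat >> h.py <<'E'
def goto(chx,chy,z,sg=-1,rotdeg=0):
    """tool-frame shift (in units of 20mm) to reach chiller-frame xy, z; residual turn (units .08rad)"""
    s,p,M=pose(); w=np.r_[toworld((chx,chy)),z]
    a=np.radians(rotdeg); yy=np.cos(a)*cy_-np.sin(a)*cx_
    y=np.r_[sg*yy,0]; x=np.array([0,0,-1.]); R=np.stack([x,y,np.cross(x,y)],1)
    d=M.T@(w-p)/.02; rv=Ro.from_matrix(M.T@R).as_rotvec()/.08
    print('t',s['time_s'],'w',s['gripper_width'].__round__(4),'tcp ch',toch(p).round(4),'z',p[2].round(4),'F',s['contact_force'].round(1))
    print('shift units',d.round(2),'turn units',rv.round(2)); 
    print('chiller x in tool',(M.T@np.r_[cx_,0]).round(2),'chiller y',(M.T@np.r_[cy_,0]).round(2))
E
python3 -c "
from h import *
goto(-.257,-.010,.2); print(r.get_state()['joints'])"
```

```text
t 1.2 w 0.0877 tcp ch [ 0.0809 -0.29  ] z 0.2375 F [-0.2  0.6  0.1]
shift units [ 1.88 17.29 13.51] turn units [-19.99   0.    -0.  ]
chiller x in tool [-0.   -1.    0.03] chiller y [-0.    0.03  1.  ]
[-5.87813907e+01  2.05465821e+01  6.80176824e-01  4.11727968e-04
 -7.01350889e+01 -1.65050251e+01]
```

Call:
arm_command --plan '[{"dx": 0,"dy": 0,"dz": 0,"wx": -1,"wy": 0,"wz": 0},{"dx": 0,"dy": 0,"dz": 0,"wx": -1,"wy": 0,"wz": 0},{"dx": 0,"dy": 0,"dz": 0,"wx": -1,"wy": 0,"wz": 0},{"dx": 0,"dy": 0,"dz": 0,"wx": -1,"wy": 0,"wz": 0},{"dx": 0,"dy": 0,"dz": 0,"wx": -1,"wy": 0,"wz": 0},{"dx": 0,"dy": 0,"dz": 0,"wx": -1,"wy": 0,"wz": 0},{"dx": 0,"dy": 0,"dz": 0,"wx": -1,"wy": 0,"wz": 0},{"dx": 0,"dy": 0,"dz": 0,"wx": -1,"wy": 0,"wz": 0},{"dx": 0,"dy": 0,"dz": 0,"wx": -1,"wy": 0,"wz": 0},{"dx": 0,"dy": 0,"dz": 0,"wx": -1,"wy": 0,"wz": 0},{"dx": 0,"dy": 0,"dz": 0,"wx": -1,"wy": 0,"wz": 0},{"dx": 0,"dy": 0,"dz": 0,"wx": -1,"wy": 0,"wz": 0},{"dx": 0,"dy": 0,"dz": 0,"wx": -1,"wy": 0,"wz": 0},{"dx": 0,"dy": 0,"dz": 0,"wx": -1,"wy": 0,"wz": 0},{"dx": 0,"dy": 0,"dz": 0,"wx": -1,"wy": 0,"wz": 0},{"dx": 0,"dy": 0,"dz": 0,"wx": -1,"wy": 0,"wz": 0},{"dx": 0,"dy": 0,"dz": 0,"wx": -1,"wy": 0,"wz": 0},{"dx": 0,"dy": 0,"dz": 0,"wx": -1,"wy": 0,"wz": 0},{"dx": 0,"dy": 0,"dz": 0,"wx": -1,"wy": 0,"wz": 0},{"dx": 0,"dy": 0,"dz": 0,"wx": -1,"wy": 0,"wz": 0}]' --fingers -0.2

```text
time_s: 2.87
tcp_pos: [0.1714, -0.6528, 0.2375]
eef_rot: [16.6, 90.0, 127.4]
contact_force: [-0.7, 0.3, -0.0]
gripper_width: 0.0526
```

```bash
python3 -c "
from h import *
goto(-.257,-.010,.2); print(r.get_state()['joints'])"
```

```text
t 2.8667 w 0.0526 tcp ch [ 0.0809 -0.29  ] z 0.2375 F [-0.7  0.3 -0. ]
shift units [  1.88 -15.27  15.76] turn units [ 0.97  0.   -0.  ]
chiller x in tool [-0.    0.08 -1.  ] chiller y [-0.   -1.   -0.08]
[-5.87810374e+01  2.05502937e+01  6.79942191e-01  1.05734560e-03
 -7.01388209e+01  7.95719132e+01]
```

Call:
arm_command --plan '[{"dx": 0,"dy": 0,"dz": 0,"wx": 0.97,"wy": 0,"wz": 0},{"dx": 0,"dy": -0.3,"dz": 0.4,"wx": 0,"wy": 0,"wz": 0},{"dx": 0,"dy": -0.75,"dz": 0.9,"wx": 0,"wy": 0,"wz": 0},{"dx": 0,"dy": -0.75,"dz": 0.9,"wx": 0,"wy": 0,"wz": 0},{"dx": 0,"dy": -0.75,"dz": 0.9,"wx": 0,"wy": 0,"wz": 0},{"dx": 0,"dy": -0.75,"dz": 0.9,"wx": 0,"wy": 0,"wz": 0},{"dx": 0,"dy": -0.75,"dz": 0.9,"wx": 0,"wy": 0,"wz": 0},{"dx": 0,"dy": -0.75,"dz": 0.9,"wx": 0,"wy": 0,"wz": 0},{"dx": 0,"dy": -0.75,"dz": 0.9,"wx": 0,"wy": 0,"wz": 0},{"dx": 0,"dy": -0.75,"dz": 0.9,"wx": 0,"wy": 0,"wz": 0},{"dx": 0,"dy": -0.75,"dz": 0.9,"wx": 0,"wy": 0,"wz": 0},{"dx": 0,"dy": -0.75,"dz": 0.9,"wx": 0,"wy": 0,"wz": 0},{"dx": 0,"dy": -0.75,"dz": 0.9,"wx": 0,"wy": 0,"wz": 0},{"dx": 0,"dy": -0.75,"dz": 0.9,"wx": 0,"wy": 0,"wz": 0},{"dx": 0,"dy": -0.75,"dz": 0.9,"wx": 0,"wy": 0,"wz": 0},{"dx": 0,"dy": -0.75,"dz": 0.9,"wx": 0,"wy": 0,"wz": 0},{"dx": 0,"dy": -0.75,"dz": 0.9,"wx": 0,"wy": 0,"wz": 0},{"dx": 0,"dy": -0.75,"dz": 0.9,"wx": 0,"wy": 0,"wz": 0},{"dx": 0,"dy": -0.75,"dz": 0.9,"wx": 0,"wy": 0,"wz": 0},{"dx": 0,"dy": -0.5,"dz": 0.6,"wx": 0,"wy": 0,"wz": 0}]'

```text
time_s: 4.53
tcp_pos: [0.3367, -0.2386, 0.2369]
eef_rot: [-105.7, 89.7, 1.8]
contact_force: [-0.1, -0.1, -0.8]
gripper_width: 0.0525
```

Run:
```python
from m import *
goto(-.257,-.010,.041); print(r.get_state()['joints'])
im,D=r.capture('top'); save(im,'top1.png'); im2,_=r.capture('side'); save(im2,'side1.png')
rect('top','block',0.045,0.061,D);p=rect('top','chiller',0.085,0.103,D)
```

```text
t 4.5333 w 0.0525 tcp ch [-0.27   -0.0148] z 0.2369 F [-0.1 -0.1 -0.8]
shift units [ 9.8  -0.17 -0.64] turn units [ 0.26 -0.02  0.07]
chiller x in tool [ 0.    0.02 -1.  ] chiller y [ 0.01 -1.   -0.02]
[-7.68493283e+00 -5.50553395e+00 -3.01802334e+01 -6.10786958e-02
 -6.49956906e+01  2.52755855e+01]
block 0.97 1026 medz 0.051452985463243596 0.052614380085397275
  rect c (0.3814721405506134, -0.33757448196411133) size (0.09550175815820694, 0.101026251912117) ang 70.26972961425781
[[0.31779998540878296, -0.36550000309944153], [0.41290000081062317, -0.39959999918937683], [0.44510000944137573, -0.30970001220703125], [0.3499999940395355, -0.27559998631477356]]
chiller none
```

View pics/top1.png

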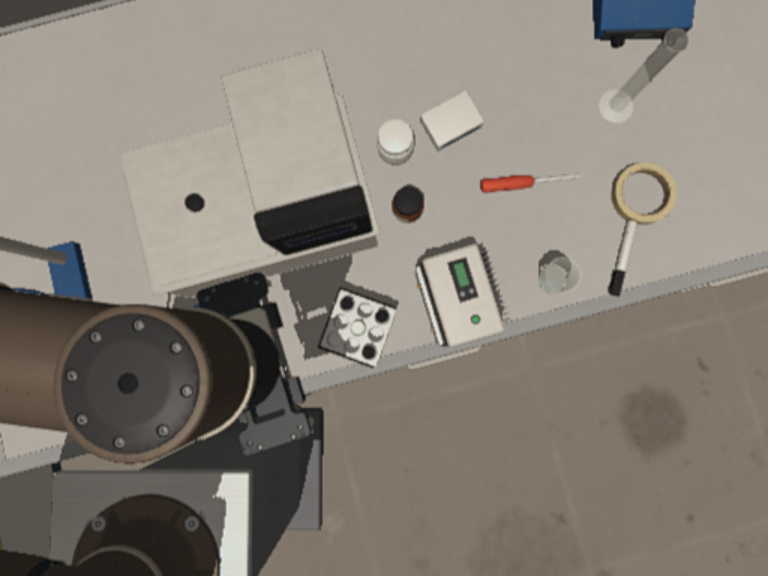

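View pics/side1.png

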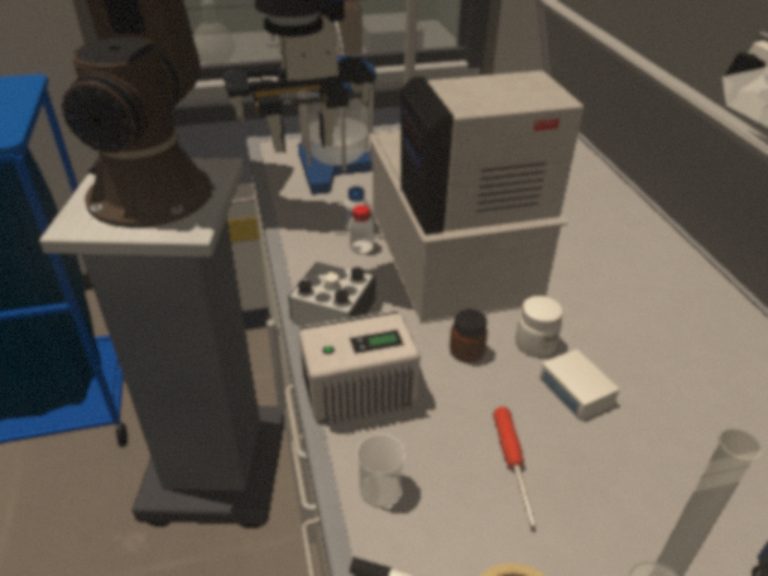

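Call:
arm_command --plan '[{"dx": 0,"dy": -0.17,"dz": -0.64,"wx": 0.26,"wy": 0,"wz": 0.07},{"dx": 0.5,"dy": 0,"dz": 0,"wx": 0,"wy": 0,"wz": 0},{"dx": 1,"dy": 0,"dz": 0,"wx": 0,"wy": 0,"wz": 0},{"dx": 1,"dy": 0,"dz": 0,"wx": 0,"wy": 0,"wz": 0},{"dx": 1,"dy": 0,"dz": 0,"wx": 0,"wy": 0,"wz": 0},{"dx": 1,"dy": 0,"dz": 0,"wx": 0,"wy": 0,"wz": 0},{"dx": 1,"dy": 0,"dz": 0,"wx": 0,"wy": 0,"wz": 0},{"dx": 1,"dy": 0,"dz": 0,"wx": 0,"wy": 0,"wz": 0},{"dx": 0.5,"dy": 0,"dz": 0,"wx": 0,"wy": 0,"wz": 0},{"dx": 0,"dy": 0,"dz": 0,"wx": 0,"wy": 0,"wz": 0}]'

```text
time_s: 5.57
tcp_pos: [0.3372, -0.2558, 0.0878]
eef_rot: [-169.0, 89.9, -62.9]
contact_force: [-0.3, 0.7, -0.7]
gripper_width: 0.0527
```

Run:
```python
from m import *
goto(-.257,-.010,.041); print(r.get_state()['joints'])
im,D=r.capture('top')
P=cloud('top',D)
import numpy as np
# chiller fit by geometry
k=(P[...,2]>.085)&(P[...,2]<.103)&(P[...,0]>.32)&(P[...,0]<.54)&(P[...,1]<-.40)&(P[...,1]>-.6)
print(k.sum(),cv2.minAreaRect(P[k][:,:2].astype(np.float32)))
```

```text
t 5.5667 w 0.0527 tcp ch [-0.2534 -0.0191] z 0.0878 F [-0.3  0.7 -0.7]
shift units [ 2.34 -0.45  0.19] turn units [-0.07 -0.02  0.  ]
chiller x in tool [ 0.   -0.01 -1.  ] chiller y [ 0.   -1.    0.01]
[-10.18040702   6.10863182 -41.49072147   0.08335578 -42.3579831
  26.16540566]
2531 ((0.4283333718776703, -0.49711406230926514), (0.13965162634849548, 0.1073172315955162), 16.384963989257812)
```

Call:
arm_command --plan '[{"dx": 0.8,"dy": -0.25,"dz": 0.1,"wx": 0,"wy": 0,"wz": 0},{"dx": 0.8,"dy": -0.2,"dz": 0.1,"wx": 0,"wy": 0,"wz": 0},{"dx": 0.7,"dy": 0,"dz": 0,"wx": 0,"wy": 0,"wz": 0},{"dx": 0.1,"dy": 0,"dz": 0,"wx": 0,"wy": 0,"wz": 0}]'

```text
time_s: 5.95
tcp_pos: [0.3465, -0.2514, 0.042]
eef_rot: [-130.4, 89.6, -24.5]
contact_force: [-0.7, 0.2, -0.4]
gripper_width: 0.0526
```

Run:
```python
from m import *
goto(-.233,-.028,.041); print(r.get_state()['joints'])
im,D=r.capture('top'); save(im[150:300,100:370],'top2.png',3); im2,_=r.capture('side'); save(im2[100:260,130:330],'side2.png',3)
```

```text
t 5.95 w 0.0526 tcp ch [-0.255 -0.009] z 0.042 F [-0.7  0.2 -0.4]
shift units [ 0.05  0.94 -1.11] turn units [-0.08 -0.06  0.07]
chiller x in tool [ 0.   -0.01 -1.  ] chiller y [ 0.01 -1.    0.01]
[ -9.23609816  10.99426287 -44.21106408   0.19086876 -34.39833559
  25.04961613]
```

View pics/top2.png

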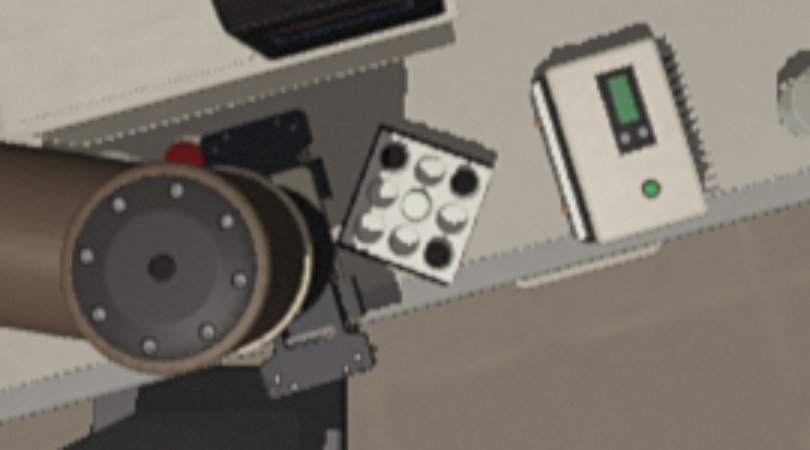

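View pics/side2.png

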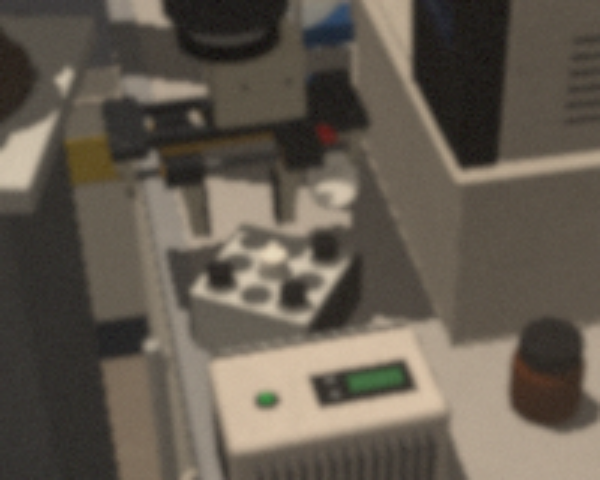

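Call:
arm_command --plan '[{"dx": 0,"dy": 0.2,"dz": -0.2,"wx": 0,"wy": 0,"wz": 0},{"dx": 0,"dy": 0.3,"dz": -0.3,"wx": 0,"wy": 0,"wz": 0},{"dx": 0,"dy": 0.3,"dz": -0.3,"wx": 0,"wy": 0,"wz": 0},{"dx": 0,"dy": 0.2,"dz": -0.2,"wx": 0,"wy": 0,"wz": 0},{"dx": 0,"dy": 0.1,"dz": -0.2,"wx": 0,"wy": 0,"wz": 0},{"dx": 0,"dy": 0.1,"dz": -0.2,"wx": 0,"wy": 0,"wz": 0},{"dx": 0,"dy": 0.1,"dz": -0.2,"wx": 0,"wy": 0,"wz": 0},{"dx": 0,"dy": 0.1,"dz": -0.2,"wx": 0,"wy": 0,"wz": 0}]'

```text
time_s: 6.72
tcp_pos: [0.3275, -0.2976, 0.0469]
eef_rot: [-119.8, 89.4, -13.9]
contact_force: [-0.5, 5.3, 2.0]
gripper_width: 0.0527
```

```bash
cat > look.py <<'E'
from m import *
import sys
tag=sys.argv[1]
goto(-.233,-.028,.041)
im,D=r.capture('top'); save(im[150:300,150:350],'t%s.png'%tag,4)
p=rect('top','block',0.045,0.061,D)
if p is not None:
    (c,s,a)=cv2.minAreaRect(p); print('block ch (home -.1,0):',toch(c).round(4),'angle vs chiller (mod 90):', round((a-16.4+45)%90-45,1))
E
python3 look.py 3
```

```text
t 6.7167 w 0.0527 tcp ch [-0.2159 -0.0402] z 0.0469 F [-0.5  5.3  2. ]
shift units [ 0.3  -0.6   0.86] turn units [-0.09 -0.07  0.12]
chiller x in tool [ 0.01 -0.01 -1.  ] chiller y [ 0.01 -1.    0.01]
block 0.77 845 medz 0.05121755630445368 0.05272133569297123
  rect c (0.38173818588256836, -0.3543851971626282) size (0.09497594833374023, 0.10214407742023468) ang 78.33345031738281
[[0.3221000134944916, -0.3905999958515167], [0.4221999943256378, -0.41119998693466187], [0.4413999915122986, -0.3181999921798706], [0.34130001068115234, -0.29760000109672546]]
block ch (home -.1,0): [-0.1462 -0.0042] angle vs chiller (mod 90): -28.1
```

View pics/t3.png

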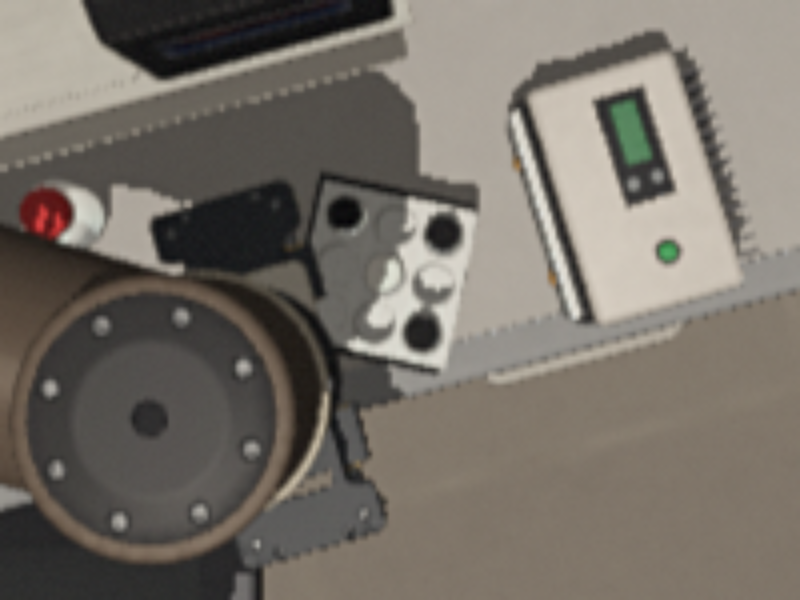

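Call:
arm_command --plan '[{"dx": 0.15,"dy": 0,"dz": 0.4,"wx": 0,"wy": 0,"wz": 0.1},{"dx": 0.15,"dy": 0.3,"dz": 0.1,"wx": 0,"wy": 0,"wz": 0},{"dx": 0.05,"dy": 0.15,"dz": 0,"wx": 0,"wy": 0,"wz": 0},{"dx": 0.05,"dy": 0.05,"dz": -0.2,"wx": 0,"wy": 0,"wz": 0},{"dx": 0.05,"dy": 0.1,"dz": -0.2,"wx": 0,"wy": 0,"wz": 0},{"dx": 0.05,"dy": 0.1,"dz": -0.2,"wx": 0,"wy": 0,"wz": 0},{"dx": 0.05,"dy": 0.1,"dz": -0.2,"wx": 0,"wy": 0,"wz": 0},{"dx": 0.05,"dy": 0.1,"dz": -0.2,"wx": 0,"wy": 0,"wz": 0},{"dx": 0.05,"dy": 0.1,"dz": -0.2,"wx": 0,"wy": 0,"wz": 0}]'

```text
time_s: 7.57
tcp_pos: [0.3144, -0.3194, 0.0349]
eef_rot: [-144.6, 89.5, -38.4]
contact_force: [-0.7, 7.5, 5.9]
gripper_width: 0.0523
```

```bash
python3 look.py 4
```

```text
t 7.5667 w 0.0523 tcp ch [-0.1988 -0.0589] z 0.0349 F [-0.7  7.5  5.9]
shift units [-0.31 -1.54  1.72] turn units [-0.05 -0.09  0.07]
chiller x in tool [ 0.01 -0.   -1.  ] chiller y [ 0.01 -1.    0.  ]
block 0.76 887 medz 0.05145938969156555 0.05276045234500351
  rect c (0.3852943480014801, -0.3710865080356598) size (0.09189599007368088, 0.10283353179693222) ang 89.55545806884766
[[0.3334999978542328, -0.41659998893737793], [0.43639999628067017, -0.4174000024795532], [0.43709999322891235, -0.3255000114440918], [0.334199994802475, -0.3246999979019165]]
block ch (home -.1,0): [-0.1292 -0.0054] angle vs chiller (mod 90): -16.8
```

View pics/t4.png

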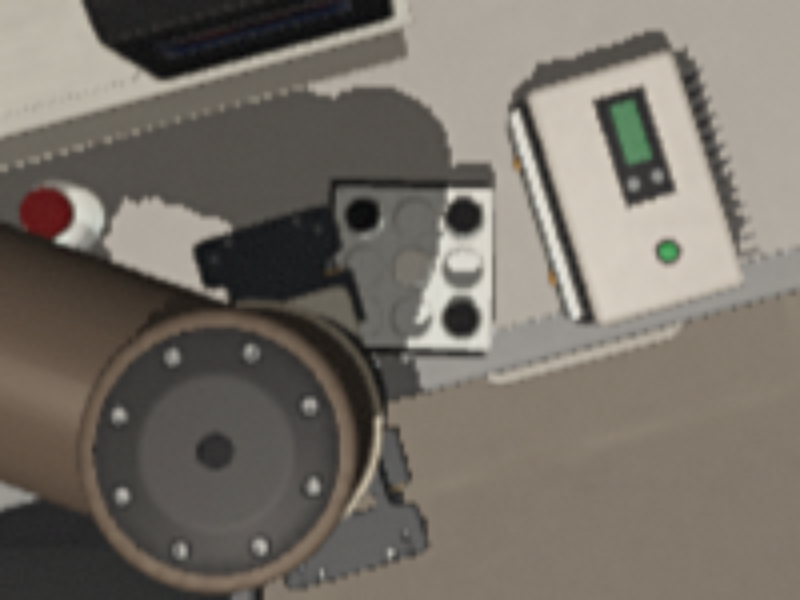

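Call:
arm_command --plan '[{"dx": 0,"dy": 0,"dz": 0.4,"wx": 0,"wy": 0,"wz": 0},{"dx": -0.1,"dy": 0,"dz": 0.5,"wx": 0,"wy": -0.1,"wz": 0.1},{"dx": -0.2,"dy": -0.5,"dz": 0,"wx": 0,"wy": 0,"wz": 0},{"dx": 0,"dy": -0.7,"dz": 0,"wx": 0,"wy": 0,"wz": 0},{"dx": 0,"dy": -0.7,"dz": 0,"wx": 0,"wy": 0,"wz": 0},{"dx": 0,"dy": -0.6,"dz": 0,"wx": 0,"wy": 0,"wz": 0},{"dx": 0,"dy": -0.3,"dz": 0,"wx": 0,"wy": 0,"wz": 0},{"dx": 0,"dy": 0,"dz": 0,"wx": 0,"wy": 0,"wz": 0}]'

```text
time_s: 8.33
tcp_pos: [0.3714, -0.2842, 0.042]
eef_rot: [176.3, 89.9, -77.6]
contact_force: [0.3, 0.3, 0.4]
gripper_width: 0.0525
```

```bash
python3 -c "
from h import *
goto(-.178,0,.041)"
```

```text
t 8.3333 w 0.0525 tcp ch [-0.2164  0.0056] z 0.042 F [0.3 0.3 0.4]
shift units [ 0.06  0.28 -1.92] turn units [-0.05 -0.03 -0.  ]
chiller x in tool [ 0. -0. -1.] chiller y [-0. -1.  0.]
```

Call:
arm_command --plan '[{"dx": 0,"dy": 0.2,"dz": -0.2,"wx": 0,"wy": 0,"wz": 0},{"dx": 0,"dy": 0.1,"dz": -0.3,"wx": 0,"wy": 0,"wz": 0},{"dx": 0,"dy": 0,"dz": -0.2,"wx": 0,"wy": 0,"wz": 0},{"dx": 0,"dy": 0,"dz": -0.2,"wx": 0,"wy": 0,"wz": 0},{"dx": 0,"dy": 0,"dz": -0.2,"wx": 0,"wy": 0,"wz": 0},{"dx": 0,"dy": 0,"dz": -0.2,"wx": 0,"wy": 0,"wz": 0},{"dx": 0,"dy": 0,"dz": -0.2,"wx": 0,"wy": 0,"wz": 0},{"dx": 0,"dy": 0,"dz": -0.2,"wx": 0,"wy": 0,"wz": 0}]'

```text
time_s: 9.0
tcp_pos: [0.3669, -0.3182, 0.0398]
eef_rot: [49.5, 89.2, 155.3]
contact_force: [-3.1, 7.4, 6.2]
gripper_width: 0.0529
```

```bash
python3 look.py 5
```

```text
t 9.0 w 0.0529 tcp ch [-0.1851 -0.0082] z 0.0398 F [-3.1  7.4  6.2]
shift units [-0.03  1.01  2.39] turn units [-0.13  0.11 -0.13]
chiller x in tool [-0.01 -0.01 -1.  ] chiller y [-0.01 -1.    0.01]
block 0.95 746 medz 0.05126062526162179 0.052633235811630597
  rect c (0.3888552784919739, -0.38912174105644226) size (0.10223818570375443, 0.07956055551767349) ang 8.945140838623047
[[0.33219999074935913, -0.3578000068664551], [0.34450000524520874, -0.43639999628067017], [0.445499986410141, -0.4205000102519989], [0.43320000171661377, -0.3418999910354614]]
block ch (home -.1,0): [-0.1109 -0.0071] angle vs chiller (mod 90): -7.5
```

View pics/t5.png

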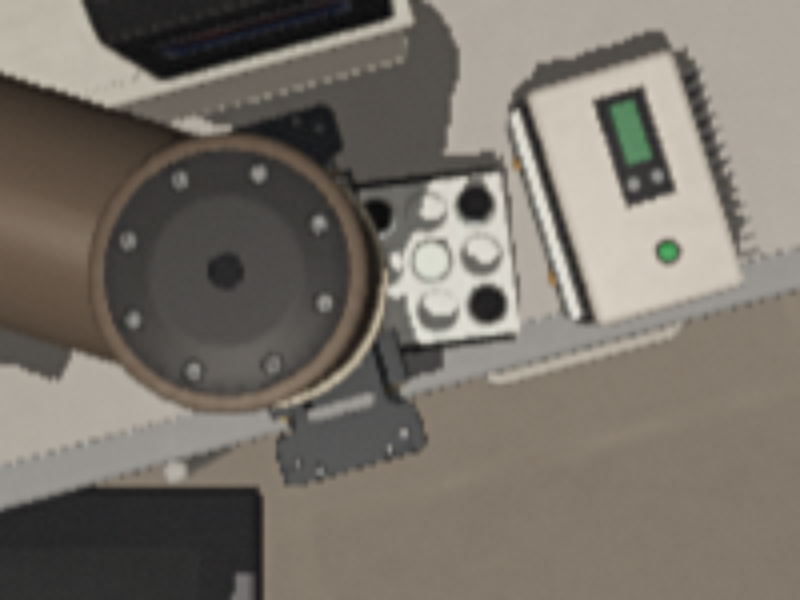

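Call:
arm_command --plan '[{"dx": 0,"dy": -0.08,"dz": -0.2,"wx": 0,"wy": 0,"wz": 0},{"dx": 0,"dy": -0.08,"dz": -0.2,"wx": 0,"wy": 0,"wz": 0},{"dx": 0,"dy": -0.08,"dz": -0.2,"wx": 0,"wy": 0,"wz": 0},{"dx": 0,"dy": -0.08,"dz": -0.2,"wx": 0,"wy": 0,"wz": 0}]'

```text
time_s: 9.43
tcp_pos: [0.3683, -0.3303, 0.0377]
eef_rot: [47.2, 88.3, 152.6]
contact_force: [-4.0, 6.5, 5.3]
gripper_width: 0.0529
```

```bash
python3 look.py 6
```

```text
t 9.4333 w 0.0529 tcp ch [-0.1731 -0.0103] z 0.0377 F [-4.   6.5  5.3]
shift units [-0.08  0.94  2.98] turn units [-0.23  0.25 -0.27]
chiller x in tool [-0.02 -0.02 -1.  ] chiller y [-0.02 -1.    0.02]
block 0.8 650 medz 0.05155398941886337 0.05275148340986504
  rect c (0.3959942162036896, -0.40227922797203064) size (0.10152815282344818, 0.0673009529709816) ang 10.882989883422852
[[0.33980000019073486, -0.37880000472068787], [0.35249999165534973, -0.4449000060558319], [0.4521999955177307, -0.42570000886917114], [0.43950000405311584, -0.3596000075340271]]
block ch (home -.1,0): [-0.0962 -0.004 ] angle vs chiller (mod 90): -5.5
```

View pics/t6.png

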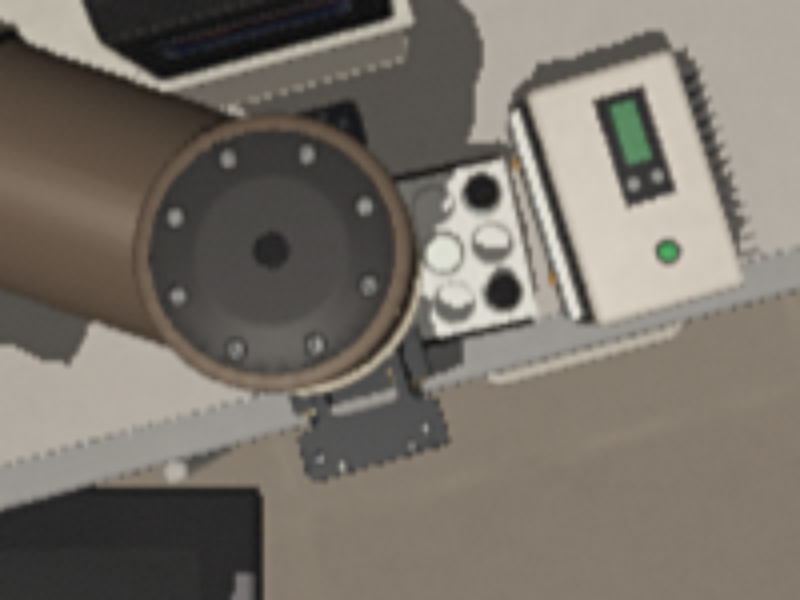

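Call:
arm_command --plan '[{"dx": 0,"dy": -0.08,"dz": -0.15,"wx": -0.1,"wy": 0.05,"wz": -0.05},{"dx": 0,"dy": -0.08,"dz": -0.15,"wx": -0.1,"wy": 0.05,"wz": -0.05},{"dx": 0,"dy": -0.08,"dz": -0.15,"wx": -0.05,"wy": 0.05,"wz": -0.05},{"dx": 0,"dy": -0.05,"dz": -0.15,"wx": 0,"wy": 0.05,"wz": -0.05}]'

```text
time_s: 9.87
tcp_pos: [0.3707, -0.3387, 0.0358]
eef_rot: [46.9, 89.0, 153.1]
contact_force: [-3.6, 6.0, 5.5]
gripper_width: 0.0523
```

```bash
python3 look.py 7
```

```text
t 9.8667 w 0.0523 tcp ch [-0.1644 -0.0104] z 0.0358 F [-3.6  6.   5.5]
shift units [-0.21  0.89  3.43] turn units [-0.03  0.14 -0.15]
chiller x in tool [-0.01 -0.   -1.  ] chiller y [-0.01 -1.    0.  ]
block 0.74 610 medz 0.05117327465108751 0.052483834946690344
  rect c (0.400052011013031, -0.4069591760635376) size (0.1017870306968689, 0.06779088824987411) ang 15.770411491394043
[[0.3418999910354614, -0.3882000148296356], [0.3603000044822693, -0.45339998602867126], [0.45820000767707825, -0.42570000886917114], [0.4397999942302704, -0.3605000078678131]]
block ch (home -.1,0): [-0.0906 -0.0014] angle vs chiller (mod 90): -0.6
```

View pics/t7.png

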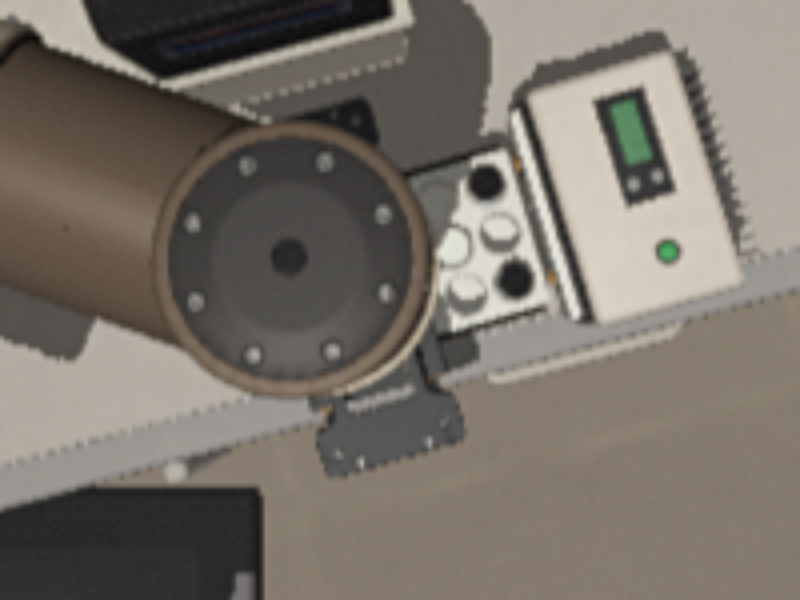

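Call:
arm_command --plan '[{"dx": 0,"dy": 0,"dz": -0.12,"wx": 0,"wy": 0.05,"wz": -0.05},{"dx": 0,"dy": 0,"dz": -0.12,"wx": 0,"wy": 0.05,"wz": -0.05},{"dx": 0,"dy": 0,"dz": -0.12,"wx": 0,"wy": 0,"wz": 0}]'

```text
time_s: 10.22
tcp_pos: [0.3712, -0.3447, 0.0353]
eef_rot: [39.3, 89.6, 145.5]
contact_force: [-1.0, 10.2, 5.9]
gripper_width: 0.0526
```

```bash
python3 look.py 8
```

```text
t 10.2167 w 0.0526 tcp ch [-0.1584 -0.0115] z 0.0353 F [-1.  10.2  5.9]
shift units [-0.26  0.84  3.73] turn units [-0.04  0.06 -0.05]
chiller x in tool [-0. -0. -1.] chiller y [-0. -1.  0.]
block 0.57 581 medz 0.05124470548803915 0.05262809982398395
  rect c (0.40083175897598267, -0.4136711359024048) size (0.10266964137554169, 0.0665028914809227) ang 13.652750015258789
[[0.34310001134872437, -0.3935000002384186], [0.3587999939918518, -0.45809999108314514], [0.4586000144481659, -0.43389999866485596], [0.44290000200271606, -0.3691999912261963]]
block ch (home -.1,0): [-0.0839 -0.0025] angle vs chiller (mod 90): -2.7
```

View pics/t8.png

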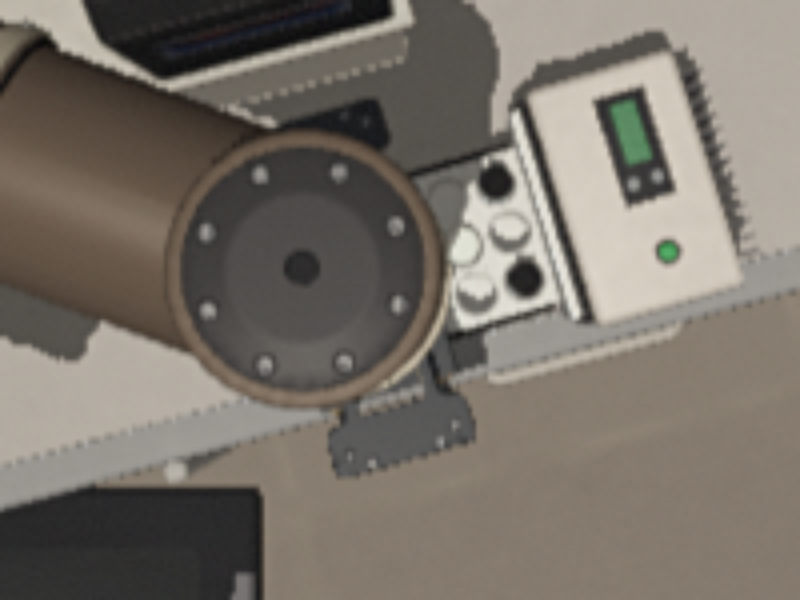

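Nearly flush: +y side touches, −y side is slightly open. I'll press on a little to seat it.

Call:
arm_command --plan '[{"dx": 0,"dy": 0,"dz": -0.12,"wx": 0,"wy": 0,"wz": 0},{"dx": 0,"dy": 0,"dz": -0.15,"wx": 0,"wy": 0,"wz": 0},{"dx": 0,"dy": 0,"dz": -0.2,"wx": 0,"wy": 0,"wz": 0}]'

```text
time_s: 10.57
tcp_pos: [0.3707, -0.3459, 0.0354]
eef_rot: [18.0, 89.0, 124.2]
contact_force: [-0.3, 42.0, 24.3]
gripper_width: 0.0529
```

```bash
python3 look.py 9
```

```text
t 10.5667 w 0.0529 tcp ch [-0.1574 -0.0123] z 0.0354 F [-0.3 42.  24.3]
shift units [-0.22  0.79  3.78] turn units [-0.02  0.21 -0.07]
chiller x in tool [-0.02 -0.   -1.  ] chiller y [-0.01 -1.    0.  ]
block 0.93 531 medz 0.05136857565211872 0.05258893140093364
  rect c (0.4007900655269623, -0.4145910441875458) size (0.1014878898859024, 0.06645434349775314) ang 15.860651969909668
[[0.34290000796318054, -0.39649999141693115], [0.3610999882221222, -0.4603999853134155], [0.4587000012397766, -0.4327000081539154], [0.4404999911785126, -0.36880001425743103]]
block ch (home -.1,0): [-0.0831 -0.0028] angle vs chiller (mod 90): -0.5
```

View pics/t9.png

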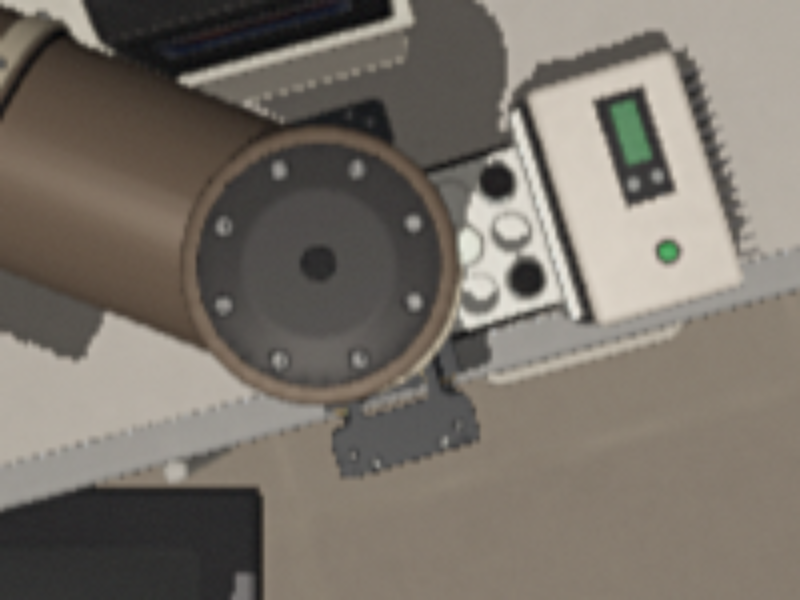

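Call:
arm_command --plan '[{"dx": 0,"dy": 0,"dz": 0.1,"wx": 0,"wy": 0,"wz": 0},{"dx": 0,"dy": 0,"dz": 0.1,"wx": 0,"wy": 0,"wz": 0},{"dx": 0,"dy": 0,"dz": 0.2,"wx": 0,"wy": 0,"wz": 0},{"dx": 0,"dy": 0,"dz": 0.4,"wx": 0,"wy": 0,"wz": 0},{"dx": 0,"dy": 0,"dz": 0.8,"wx": 0,"wy": 0,"wz": 0},{"dx": -0.1,"dy": 0,"dz": 0.8,"wx": 0,"wy": 0,"wz": 0},{"dx": -0.5,"dy": 0,"dz": 0.4,"wx": 0,"wy": 0,"wz": 0},{"dx": -1,"dy": 0,"dz": 0,"wx": 0,"wy": 0,"wz": 0},{"dx": -1,"dy": 0,"dz": 0,"wx": 0,"wy": 0,"wz": 0},{"dx": -1,"dy": 0,"dz": 0,"wx": 0,"wy": 0,"wz": 0},{"dx": -1,"dy": 0,"dz": 0,"wx": 0,"wy": 0,"wz": 0},{"dx": -1,"dy": 0,"dz": 0.5,"wx": 0,"wy": 0,"wz": 0},{"dx": -1,"dy": 0,"dz": 0.5,"wx": 0,"wy": 0,"wz": 0},{"dx": 0,"dy": 0,"dz": 0,"wx": 0,"wy": 0,"wz": 0},{"dx": 0,"dy": 0,"dz": 0,"wx": 0,"wy": 0,"wz": 0}]'

```text
time_s: 11.92
tcp_pos: [0.3485, -0.2716, 0.1743]
eef_rot: [0.8, 89.5, 106.9]
contact_force: [-0.1, 0.5, -0.8]
gripper_width: 0.0523
```

```bash
python3 look.py 10
python3 - <<'E'
from m import *
im,D=r.capture('top'); i2,_=r.capture('side'); save(i2[120:260,150:300],'s10.png',4)
for n,z in (('red_buffer',0),('blue_buffer',0),('beaker',0),('amber_jar',0),('bare_face',.04),('plate',.04)):
  for c in('top','side'):
    print(c,n,[(round(x['score'],2),ray(c,*x['centre'],z)[:2].round(3).tolist()) for x in r.spot_point(c,n)][:2])
P=cloud('top',D)
k=(P[...,2]>.085)&(P[...,2]<.103)&(P[...,0]>.32)&(P[...,0]<.54)&(P[...,1]<-.40)&(P[...,1]>-.6)
print(k.sum(),cv2.minAreaRect(P[k][:,:2].astype(np.float32)))
E
```

```text
t 11.9167 w 0.0523 tcp ch [-0.235  -0.0127] z 0.1743 F [-0.1  0.5 -0.8]
shift units [ 6.66  0.76 -0.16] turn units [-0.06  0.11 -0.  ]
chiller x in tool [-0.01 -0.   -1.  ] chiller y [-0. -1.  0.]
block 0.95 1062 medz 0.05096475137475754 0.05244223680233105
  rect c (0.39676433801651, -0.4000099003314972) size (0.10194840282201767, 0.09599029272794724) ang 16.392780303955078
[[0.3343000113964081, -0.3684000074863434], [0.3614000082015991, -0.4603999853134155], [0.459199994802475, -0.4316999912261963], [0.43209999799728394, -0.33959999680519104]]
block ch (home -.1,0): [-0.0982 -0.0026] angle vs chiller (mod 90): -0.0
top red_buffer []
side red_buffer [(0.84, [0.424, -0.171])]
top blue_buffer []
side blue_buffer [(0.59, [0.401, -0.076])]
top beaker [(0.71, [0.45, -0.66])]
side beaker [(0.9, [0.465, -0.653])]
top amber_jar [(0.68, [0.583, -0.417])]
side amber_jar [(0.59, [0.576, -0.414]), (0.31, [0.463, -0.649])]
top bare_face [(0.9, [0.41, -0.443])]
side bare_face [(0.17, [0.578, -0.46])]
top plate [(0.95, [0.411, -0.445])]
side plate []
2530 ((0.42790505290031433, -0.49505293369293213), (0.13963741064071655, 0.10377538949251175), 16.274532318115234)
```

View pics/t10.png

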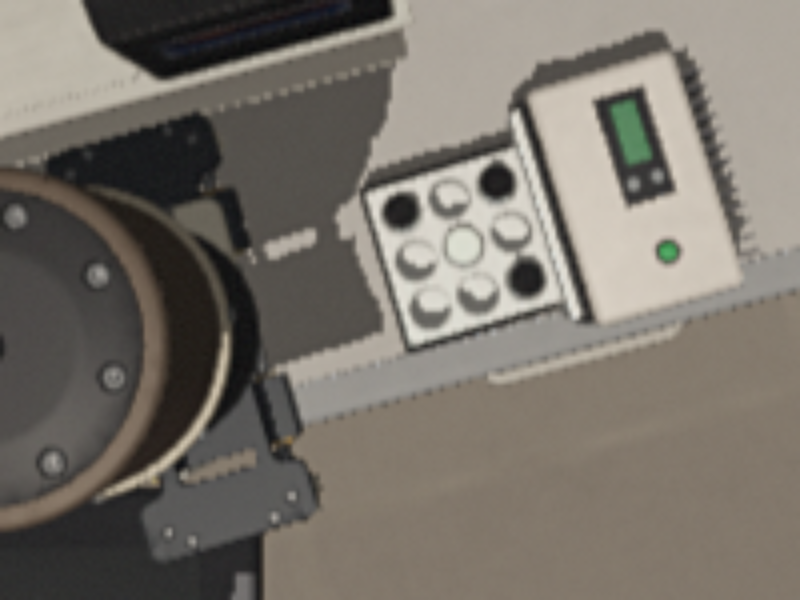

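View pics/s10.png

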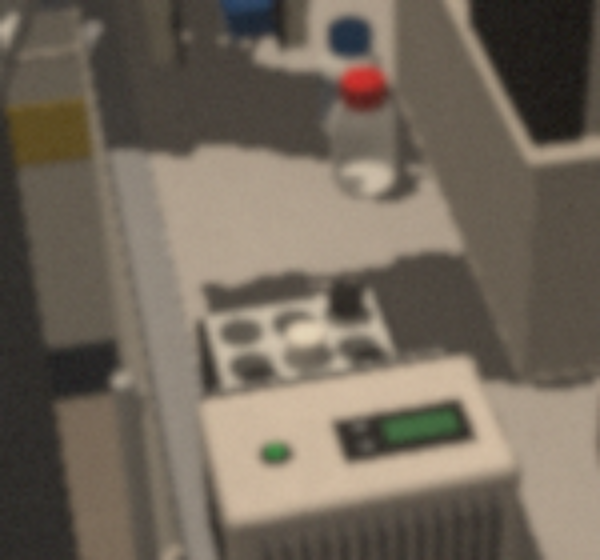

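Run:
```python
from m import *
im,D=r.capture('top'); P=cloud('top',D)
for u,v in [(400,210),(497,180),(527,277),(463,243)]:
    c,w=150+u//4,150+v//4; print(np.median(P[w-1:w+2,c-1:c+2,2]).round(4))
print(r.get_state()['contact_force'])
r.close_job()
```

```text
0.0686
0.0688
0.0696
0.0698
[-0.5326031  -0.02071442  0.31442572]
the job is handed in; nothing more can be done
```

The vial block is now flush against the chiller's cold plate with its bare metal face on it, and I have handed the job in. No verdict was reported.

I turned it with one fingertip on the back, near one corner. I then pushed straight with both fingertips until it seated, backed the hand straight off and raised it clear.

Last checks, after the hand was away:
- **Squareness:** the block is within about 0.1° of the chiller.
- **Centring:** it sits about 3 mm off the plate's middle, against the 18 mm allowed.
- **Flush and buttons:** no gap shows in the top picture. The sensor buttons cannot be read directly, but no brass is showing.
- **Vials:** all four tops are about 69–70 mm above the worktop, so they are down in their wells.
- **Bystanders:** the bottles, jar and beaker appear unmoved. The side-camera network put the red bottle about 15 mm from its first estimate. However, its cap is at the same pixel before and after, so I take that as estimate noise. The top camera no longer found the two bottles, so for those I relied on the side picture.

**Force:** the last seating push read 42 N at the wrist, sideways, more than I had meant. It went through the fingertips, well under the 120 N wrist limit. The 40 N limit is for the arm or the gripper's body, which as far as I could see touched nothing.

The clock stood at about 12 s of the 72 s allowed.

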